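# Close the garlic keeper to its airing line

### The arm

A 6-joint arm with a two-finger parallel gripper is mounted at the origin on the work surface. World frame = base frame: x ahead of the robot, y to its left, z up, the work surface at z = 0. Lengths are in mm, angles in degrees, forces in N, time in s.
With the tool pointing down it reaches from about 350 to 850 mm from the base axis. Payload 8.1 kg.
Tool frame: the origin (TCP) lies at the very end of the fingers, on their centre line; the grasp point (between the pads) lies 19 mm behind it; x points along the fingers, y is the direction in which the jaws open and shut, and the axes are right-handed (so a half turn about x gives the same grasp; the last joint's range is limited). The gripper opens to 85 mm and grips with 20 to 120 N. Pads are 22 mm wide; open, the fingers measure 114 mm over their backs; the gripper's body (76 mm by 85 mm) begins 54 mm behind the grasp point. The pads swing forward as they close: fully open they stand 13 mm farther back than shut.
Start: joints at [71.998, 7.471, 85.268, -0, 87.261, -4.893], TCP at [136.063, 584.373, 231.292] pointing down, gripper open.
Joint ranges: [-169.43, 169.43], [-51.17, 129.36], [1.28, 143.12], [-76.62, 256.62], [0, 156.53], [-152.29, 152.29]. Speed limits (degrees/s): [136.94, 136.94, 159.86, 180, 180, 180].

### API

Orientations are given as [roll, pitch, yaw] about the fixed x, y, z axes, in that order (R = Rz(yaw) Ry(pitch) Rx(roll)).
In Python, from bench import sensors, snapshot, r gives the robot as it stands. The module is installed in compiled form; this text tells all that it offers.
- The arm moves only by the tool drive_tool, never from a script. Its argument "moves" is one flat list of numbers, 6 for each row, row after row: the shift along the tool's x, y, z in cm, then the turn, a rotation vector about the tool's x, y, z in degrees. In form: [tx, ty, tz, wx, wy, wz, tx, ty, tz, wx, wy, wz, ...]. A call has 1 to 20 rows; each row shifts and turns the commanded pose from where the row before left it, along the tool's axes as they then stand; what a row does not reach is not made up. A row lasts 1/12 s, in which the tool goes at most 41.7 mm and 7.16 degrees, less where a joint would pass 70% of its speed; a pose out of reach is approached as far as the arm can. A call with a gripper value outside its range is refused whole. "hand" is the finger opening in cm, from 0 to 8.54, set as the call begins (left out, the last holds). The fingers move at their own pace and stop on an object; "grip_force" is the grip in N (left out, the last holds). Time passes only in rows, so rows that do not move let the fingers close. It gives the time, the measured TCP pose, the force and the opening at its end, in the units of the state.
- sensors.sense(): the state, without advancing time (a new reading comes with each control period).
- snapshot(name): name is "side" or "top"; returns a dict with "image" (420x560x3 uint8, red, green, blue), "z_map" (420x560 float32, mm along the optical axis (not along the pixel's ray), 0 where there is no reading), "camera_matrix" (3x3 intrinsics, pixels), "eye" and "orientation" of the camera in the world. Camera axes: x right, y down, z forward; pixel columns grow to the right and rows downward; lengths in mm; the calibration is good to about 2 mm. A picture is of the moment at which its call begins.
- r.hand_in(): hands the job in, once; it reports no verdict.
The state is a dict: "time": time; "joint_pos": joint angles; "qd": joint speeds; "joint_efforts": joint torques, N m; "tool_pos": TCP position; "tcp_rot": TCP orientation; "ft_force": force on the tool from outside, world axes, zero at the start; "wrist_torque": the same for the moment, N m; "finger_gap": finger opening in mm.
Only numpy, scipy, OpenCV 4.12 (cv2) and the standard library are available. Lean on these libraries where they do the work, as an engineer would, in place of code of your own. Each camera call takes 0.05 s, during which the arm holds its last target.

### The job

Put the head of garlic into the open end of the wooden garlic keeper, then slide the keeper's flat lid over it until the lid's front edge meets the scribed line on the side walls, so that the box stays aired; do not run past the line. The lid is thin: drag it along with light fingertip pressure from above, never pressing harder than 25 N, and leave the other things on the counter as they stand.

Things in the scene. Friction and masses are not known exactly. Their poses are not given: they have to be found in the camera images.
- keeper: Garlic keeper: wooden box fixed to the counter, 320 mm long (its x), 112.5 mm wide (y), walls 72 mm high; origin at the centre of its underside, z up. Side walls 9 mm thick, 94 mm apart; end walls 8 mm, floor 6 mm. A fixed hood board (top 82 mm high) covers it from x = -160 to -50 mm. A flat lid slides along x between the side walls; beyond the lid, the +x end is open at the top.
- line (a point): The scribed line, dark and 2.5 mm wide, across the tops of both side walls (and a little down their inner faces), square to the box's length. This point is midway between the walls at wall-top height (72 mm), at keeper x = 100 mm; axes as the keeper's. The +x end wall's inner face is 52 mm beyond the line; there is no stop at the line.
- lid (a joint): How far (m) the lid has slid towards the keeper's +x: 0 to 0.02 at the start; 0.080 has its edge on the line. The lid is a plain 6 mm wooden panel, 92.5 mm wide, 170 mm long, no handle; its straight front edge is at keeper x = 20 mm + this value, its rear always hidden under the hood, so it is moved by pressing fingertips on its top and dragging. It stays where it is left.
- press_spot (a point): Point midway between the side walls at wall-top height, keeper x = -15 mm, over the bare part of the lid at the start. The lid's top is 1 to 11 mm below this (it fits loosely and differs each time, so feel for it); it does not yield downward, so come down slowly. Dragging takes 5 N, a little more when fast: press with 8 to 14 N; fingertips may slip a little; over 25 N cracks it.
- garlic_mid (a point): Head of garlic standing on its base: round, 47 mm across at the widest, 44 mm tall with its neck, about 60 g. This point is on its axis 18 mm above its base, at the widest part; z points up through the neck.
- jar: Bystander, leave alone: clear glass jar with a screw lid, 80 mm across, 130 mm tall; origin at the centre of its underside.
- cellar: Bystander, leave alone: round white ceramic salt cellar, 72 mm across, 45 mm tall; origin at the centre of its underside.
- mug: Bystander, leave alone: clay mug, 80 mm across, 85 mm tall; origin at the centre of its underside.
- bowl: Bystander, leave alone: low clay bowl, 124 mm across, 45 mm tall; origin at the centre of its underside.
- spatula: Bystander, leave alone: yellow silicone spatula lying flat, 260 mm long; origin under it, handle towards its -x.
- onion: Bystander, leave alone: onion, 72 mm across, 68 mm tall; origin at the centre of its underside.
- pestle: Bystander, leave alone: stone pestle standing on its wide end, 52 mm across, 78 mm tall; origin at the centre of its underside.
There are look-alikes about, which are no part of the job. What is shaped like the part that bears garlic_mid but red or yellow is not meant.

How it is judged (in metres and radians):
On the way, in this order (a step that is already met when the one before it is completed fails the run):
1. the garlic lies inside the keeper, let go, while the lid is still well open (x of garlic_mid in the frame of keeper between -0.152 and 0.152 m and y of garlic_mid in the frame of keeper between -0.047 and 0.047 m and z of garlic_mid in the frame of keeper between 0.005 and 0.045 m and contact force between the fingers and garlic below 0.1 N and value of joint lid below 0.06 m), for 0.2 s.
2. the lid's front edge has been brought to the line (value of joint lid between 0.077 and 0.083 m), for 0.2 s.
At the end, for the whole second after the job is handed in: The garlic lies inside the keeper below the lid, let go and at rest; the lid's front edge is within 3 mm of the scribed line (lid value 0.077 to 0.083), at rest and no longer touched (all of step 2 and x of garlic_mid in the frame of keeper between -0.152 and 0.152 m and y of garlic_mid in the frame of keeper between -0.047 and 0.047 m and z of garlic_mid in the frame of keeper between 0.005 and 0.045 m and contact force between the fingers and garlic below 0.1 N and velocity of joint lid between -0.002 and 0.002 m/s and contact force between the fingers and lid below 0.1 N and linear speed of garlic below 0.03 m/s).
It fails at once if the lid is pressed or pushed with more than 25 N (contact force between any of the fingers, the arm and lid above 25 N).
It fails at once if the lid's edge runs more than 7 mm past the line (value of joint lid above 0.087 m).
It fails at once if a bystander is shoved more than 25 mm or tipped (distance of any of jar, cellar, mug, bowl, spatula, onion, pestle from where it was at the start of the episode above 0.025 m or angle between any of jar, cellar, mug, bowl, spatula, onion, pestle's own z axis and vertical above 0.4 rad).
It also fails if it takes over 59 s, if anything falls off the work surface, if the arm or the gripper's body presses on something with over 40 N, if the wrist force passes 120 N, or if a joint passes its speed limit or range.

## Working session

There is one attempt and no reset: what is moved stays moved. The work goes in short steps, Python scripts to look and compute and a tool call to move; the robot and the scene stay as the last step left them, time stands still between calls to the robot, and variables do not carry over. Pictures are saved under pics/ and viewed, and the job is handed in when it is done.

Besides the shell and the picture viewer there is one more tool, called after ">>>" in YAML: its name, and indented under it one key for each argument. drive_tool: Moves the arm, as the interface text tells. Its arguments: {"type":"object","properties":{"moves":{"type":"array","items":{"type":"number"}},"hand":{"type":"number"},"grip_force":{"type":"number"}},"required":["moves"]}

```bash
mkdir -p pics; cat > h.py <<'E'
import numpy as np,cv2,pickle
from bench import sensors,snapshot,r
def grab(n,tag):
    s=snapshot(n); pickle.dump(s,open(f'{tag}.pkl','wb'))
    cv2.imwrite(f'pics/{tag}.png',cv2.cvtColor(s['image'],cv2.COLOR_RGB2BGR)); return s
E
python3 - <<'E'
from h import *
for n in('side','top'):
    s=grab(n,n+'0'); print(s['camera_matrix'],s['eye'],s['orientation'])
print(sensors.sense())
E
```

```text
[[504.94447606   0.         279.08865791]
 [  0.         504.94447606 195.78821836]
 [  0.           0.           1.        ]] [ 109.13722167 -880.59087312 1009.17804032] [-134.87659369    0.63158116  -28.15207663]
[[529.25959614   0.         285.38527054]
 [  0.         529.25959614 210.27007911]
 [  0.           0.           1.        ]] [ 392.10662044  -41.22748963 1670.34384636] [-173.34949563    0.5154627   -90.94680527]
{'time': 0.1, 'joint_pos': array([ 7.19973754e+01,  7.51263181e+00,  8.53243639e+01,  2.32765851e-03,
        8.72607900e+01, -4.89204355e+00]), 'qd': array([ 0.04731609, -0.0634814 , -0.16054684, -0.02674593,  0.02934813,
       -0.02977047]), 'joint_efforts': array([ 1.00881181e-03, -5.70950639e+01, -5.01941907e+01, -1.20790414e-04,
        8.12411163e-03, -2.26112735e-05]), 'tool_pos': array([135.89695037, 583.89384765, 230.31733836]), 'tcp_rot': array([ -96.25396636,   89.9021867 , -109.36466063]), 'ft_force': array([-0.57627045, -0.10974192, -0.59505392]), 'wrist_torque': array([-0.03035872, -0.00805109,  0.00339689]), 'finger_gap': 85.716463677043}
```

View pics/side0.png

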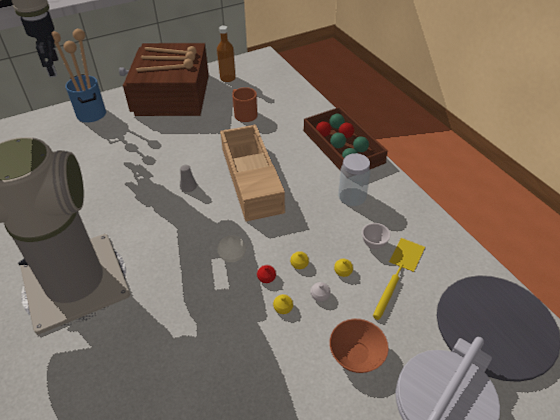

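View pics/top0.png

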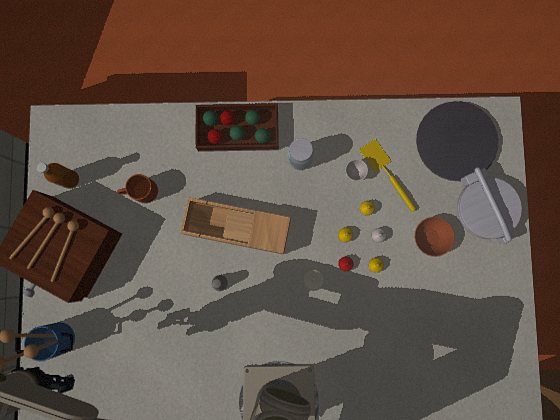

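The side view shows small bulb-shaped heads: red (266,273), yellow (300,259), (344,267), (283,304), and white (320,290). In the top view the white one is at (379,234). The white one fits, since the red and yellow ones are look-alikes. The keeper is at side (252,172) and top (236,225), with its open end towards the image's left in the top view. Next I'll enlarge both to confirm and measure.

```bash
cat >> h.py <<'E'
from scipy.spatial.transform import Rotation as Rn
def cam(s):
    return np.array(s['camera_matrix']),Rn.from_euler('xyz',s['orientation'],degrees=True).as_matrix(),np.array(s['eye'])
def pmap(s):
    K,R,e=cam(s); h,w=s['z_map'].shape
    u,v=np.meshgrid(np.arange(w),np.arange(h)); z=s['z_map']
    p=np.stack([(u-K[0,2])/K[0,0]*z,(v-K[1,2])/K[1,1]*z,z],-1)
    return p@R.T+e
def ray(s,uv,zp):
    K,R,e=cam(s); d=R@np.linalg.inv(K)@np.array([uv[0],uv[1],1.]); return e+d*(zp-e[2])/d[2]
def proj(s,p):
    K,R,e=cam(s); q=K@(R.T@(np.array(p)-e)); return q[:2]/q[2]
def load(t): return pickle.load(open(t+'.pkl','rb'))
def crop(s,x0,y0,x1,y1,f,name):
    c=cv2.resize(s['image'][y0:y1,x0:x1],None,fx=f,fy=f,interpolation=cv2.INTER_CUBIC)
    cv2.imwrite(f'pics/{name}.png',cv2.cvtColor(c,cv2.COLOR_RGB2BGR))
E
python3 - <<'E'
from h import *
for t in('side0','top0'):
    s=load(t);P=pmap(s)
    pts={'side0':[(320,290),(231,248),(186,178),(100,300),(350,345)],'top0':[(379,234),(313,279),(220,283),(268,232),(350,300)]}[t]
    for u,v in pts: print(t,(u,v),P[v,u].round(1))
s=load('top0');crop(s,170,185,300,265,6,'k_top')
a=cv2.resize(s['image'][190:290,320:420],(400,400),interpolation=cv2.INTER_CUBIC)
b=cv2.resize(load('side0')['image'][235:335,250:350],(400,400),interpolation=cv2.INTER_CUBIC)
cv2.imwrite('pics/g.png',np.hstack([a,b])[...,::-1])
crop(load('side0'),200,115,300,230,5,'k_side')
# white mask
for t,box in(('top0',(360,215,400,255)),('side0',(300,270,340,310))):
    s=load(t);im=s['image'].astype(int);P=pmap(s);m=(P[...,2]>8)
    mm=np.zeros_like(m);mm[box[1]:box[3],box[0]:box[2]]=1;m&=mm
    p=P[m];print(t,m.sum(),p.min(0),p.max(0),p.mean(0), np.argwhere(m).mean(0)[::-1])
E
```

```text
side0 (320, 290) [ 498.8 -329.    35.1]
side0 (231, 248) [ 366.2 -128.7   49.6]
side0 (186, 178) [360.1 165.3  46.5]
side0 (100, 300) [ 44.  -94.6  11.8]
side0 (350, 345) [ 494.7 -463.6    2.1]
top0 (379, 234) [ 503.3 -315.7   46.8]
top0 (313, 279) [ 370.  -109.4   66.9]
top0 (220, 283) [362.9 169.1  75.3]
top0 (268, 232) [512.6  23.4  82.4]
top0 (350, 300) [ 302.3 -226.1   -2.5]
top0 198 [ 392.10662044 -374.5257431     8.0070645 ] [ 566.42694604  -41.22748963 1670.34384636] [ 501.23091248 -313.10586319   51.12417424] [378.41919192 234.45959596]
side0 330 [ 109.13722167 -880.59087312    9.15363571] [ 573.94743037 -286.66263932 1009.17804032] [ 497.96238726 -335.94093265   44.87126271] [321.31818182 289.91212121]
```

View pics/k_top.png

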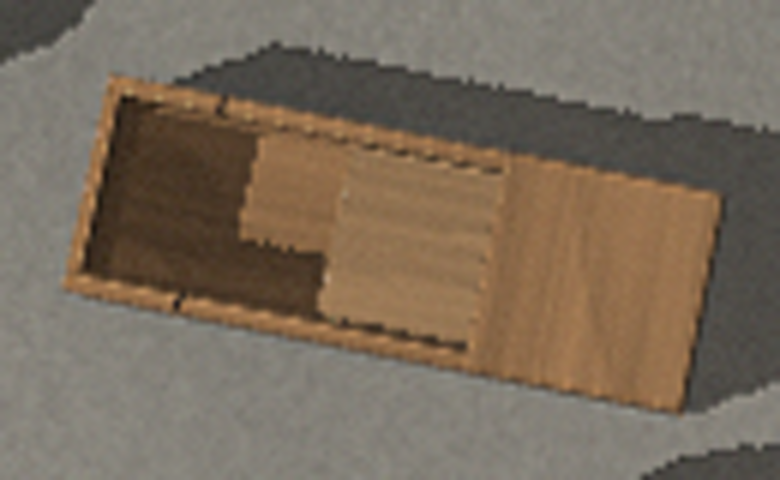

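View pics/g.png

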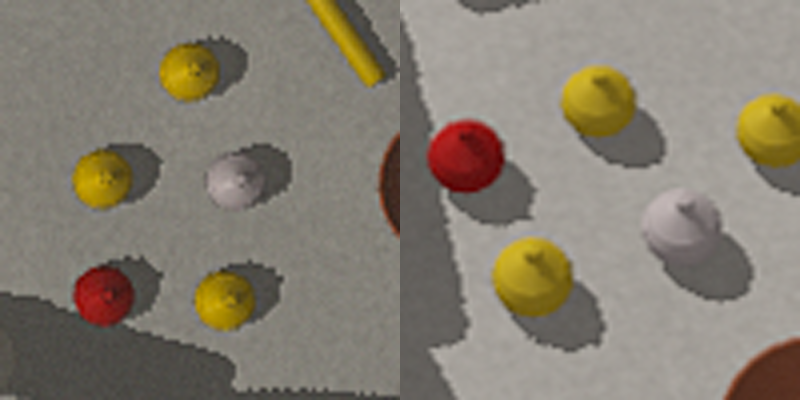

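View pics/k_side.png

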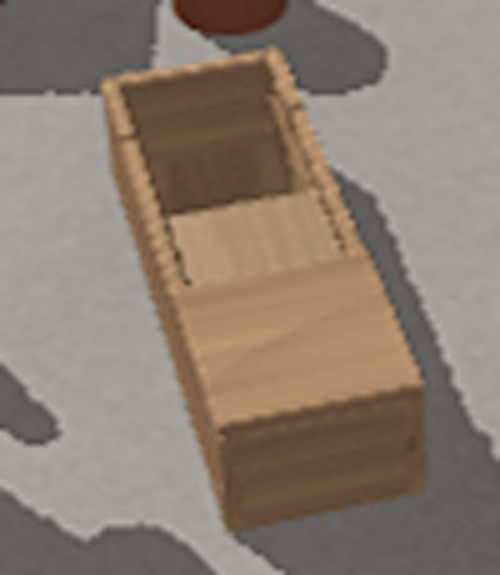

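The crop confirms it: the white head at top (379,234) / side (320,290) is the garlic, and the others are yellow or red. The keeper crops show the scribed marks at top (207,202) and (200,235), and the lid edge near (226,225). Now I'll get precise poses.

```bash
python3 - <<'E'
from h import *
from scipy.optimize import least_squares
S={t:load(t) for t in('side0','top0')}
# garlic rays from silhouettes
G={}
for t,box in(('top0',(364,219,394,249)),('side0',(305,274,337,306))):
    s=S[t];P=pmap(s);im=s['image'].astype(int)
    m=(P[...,2]>6)&(s['z_map']>0);k=np.zeros_like(m);k[box[1]:box[3],box[0]:box[2]]=1;m&=k
    c=im[P[...,2]<0] 
    (cx,cy),rad=cv2.minEnclosingCircle(np.argwhere(m)[:,::-1].astype(np.float32))
    print(t,m.sum(),cx,cy,rad,np.argwhere(m).min(0)[::-1],np.argwhere(m).max(0)[::-1])
    # bluish/pinkish white mask
    im8=s['image'];hsv=cv2.cvtColor(im8,cv2.COLOR_RGB2LAB).astype(int)
    m2=(hsv[...,1]>130)&k&(hsv[...,0]>100);
    a=np.argwhere(m2);print(' colour',len(a),a.mean(0)[::-1],a.min(0)[::-1],a.max(0)[::-1])
    G[t]=a.mean(0)[::-1]
    print(' onto z=18/22',ray(s,G[t],18).round(1),ray(s,G[t],22).round(1))
# keeper
for t,box in(('top0',(170,185,300,265)),('side0',(205,110,300,225))):
    s=S[t];P=pmap(s);k=np.zeros(P.shape[:2],bool);k[box[1]:box[3],box[0]:box[2]]=1
    for lo,hi in((66,90),(77,90)):
        m=k&(P[...,2]>lo)&(P[...,2]<hi)
        p=P[m][:,:2].astype(np.float32);print(t,lo,len(p),cv2.minAreaRect(p),np.median(P[m][:,2]))
E
```

```text
top0 199 379.5 234.5 17.10272979736328 [366 221] [390 248]
 colour 110 [376.85454545 235.3       ] [371 228] [384 242]
 onto z=18/22 [ 501.3 -313.7   18. ] [ 501.1 -313.    22. ]
side0 307 320.4583435058594 291.1319580078125 9.963473320007324 [311 282] [330 301]
 colour 273 [319.84615385 291.21611722] [311 282] [329 300]
 onto z=18/22 [ 503.6 -322.1   18. ] [ 502.  -324.3   22. ]
top0 66 1917 ((536.516357421875, 123.70458984375), (320.6767883300781, 112.15687561035156), 77.80577850341797) 78.53090535098363
top0 77 1141 ((536.1533203125, 121.08743286132812), (315.4156799316406, 111.59148406982422), 77.69621276855469) 81.31099295995114
side0 66 1805 ((540.4950561523438, 121.35713958740234), (327.9381103515625, 113.06494140625), 77.7497329711914) 80.14765985583006
side0 77 1216 ((518.363525390625, 19.197242736816406), (118.84464263916016, 112.97429656982422), 77.71421813964844) 81.50021905153653
```

```bash
cat >> h.py <<'E'
KC=np.array([538.,122.5,0]);KY=77.75
def k2w(x,y,z):
    a=np.radians(KY);c,s=np.cos(a),np.sin(a);return np.array([KC[0]+c*x-s*y,KC[1]+s*x+c*y,z])
def w2k(p):
    a=np.radians(KY);c,s=np.cos(a),np.sin(a);d=np.array(p)-KC;return np.array([c*d[0]+s*d[1],-s*d[0]+c*d[1],d[2]])
E
python3 - <<'E'
from h import *
for t in('top0','side0'):
    s=load(t);im=s['image'].copy();f=6 if t=='top0' else 5
    x0,y0,x1,y1=(170,185,300,265) if t=='top0' else (200,115,300,230)
    c=cv2.resize(im[y0:y1,x0:x1],None,fx=f,fy=f,interpolation=cv2.INTER_CUBIC)
    def D(p,col):
        q=(proj(s,p)+.5-[x0,y0])*f-.5;cv2.circle(c,tuple(int(round(v)) for v in q),2,col,-1)
    for y in(-56,56):
        for x in(-160,-50): D(k2w(x,y,82),(255,0,0))
        D(k2w(160,y,72),(255,0,0))
    for y in(-51.5,51.5): D(k2w(100,y,72),(0,255,0))
    for x in (20,30,40): D(k2w(x,0,66),(0,0,255))
    # garlic
    cv2.imwrite(f'pics/ov_{t}.png',c[...,::-1])
s=load('top0');P=pmap(s)
# lid: along keeper center line, print z
for x in range(-45,60,5):
    u,v=np.round(proj(s,k2w(x,0,66))).astype(int); print(x,P[v,u,2].round(1),w2k(P[v,u])[:2].round(1),end=' | ')
print()
for n,(u,v) in dict(jar=(300,152),cellar=(357,169),onion=(313,279),bowl=(434,236),pestle=(220,283),mug=(140,188),y1=(345,234),y2=(376,265),r=(345,264),y3=(367,208),sp=(410,205)).items(): print(n,P[v,u].round(0))
E
```

```text
-45 67.8 [-45.4   1.6] | -40 59.3 [-38.   -0.8] | -35 68.1 [-35.8   0.4] | -30 60.5 [-29.1   1.1] | -25 60.6 [-25.5  -1.3] | -20 62.0 [-19.6  -0. ] | -15 59.8 [-13.4   1. ] | -10 57.5 [-9.5 -1.6] | -5 59.6 [-3.7 -0.2] | 0 61.0 [-0.9  0.5] | 5 61.7 [ 5.6 -1.3] | 10 60.6 [11.8 -0.2] | 15 62.7 [14.5  0.6] | 20 60.5 [21.4 -1.4] | 25 60.9 [24.4 -0.7] | 30 54.8 [31.2  0. ] | 35 2.2 [45.3 -5.3] | 40 4.4 [48.1 -4.6] | 45 2.3 [54.6 -3.5] | 50 6.0 [57.9 -5.7] | 55 1.5 [64.8 -4.8] | 
jar [746. -77. 125.]
cellar [ 716. -261.    0.]
onion [ 370. -109.   67.]
bowl [ 497. -495.    6.]
pestle [363. 169.  75.]
mug [666. 433.   6.]
y1 [ 506. -212.   39.]
y2 [ 409. -304.   43.]
r [ 414. -210.   36.]
y3 [ 586. -284.   34.]
sp [ 595. -421.   17.]
```

View pics/ov_top0.png

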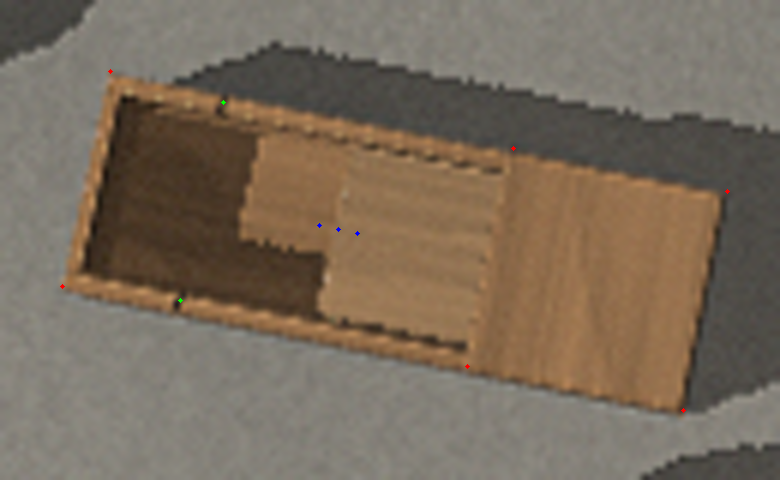

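View pics/ov_side0.png

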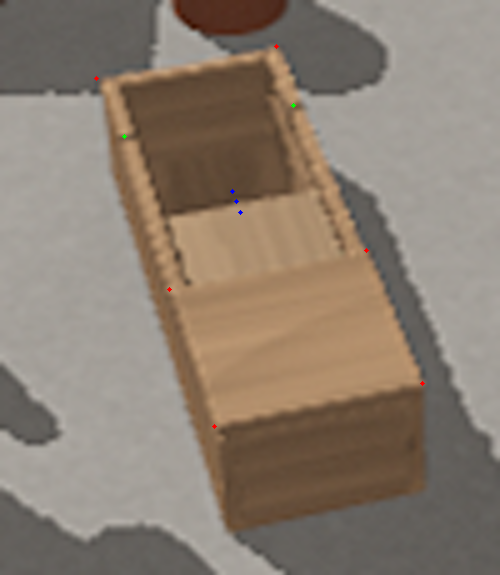

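The overlay fits within about 2 mm: the green line points sit on the scribed marks, at top (207,202) and (200,235). The lid edge is near keeper x ≈ 30. Next is the tool axes and the route.

```bash
sed -i 's/KC=np.array(\[538.,/KC=np.array([537.,/' h.py; cat >> h.py <<'E'
def tool():
    q=sensors.sense();return q,Rn.from_euler('xyz',q['tcp_rot'],degrees=True).as_matrix(),q['tool_pos']
def delta(p):
    q,R,t=tool();return (R.T@(np.array(p)-t)/10).round(2)
def report(p=None,jaw=None):
    q,R,t=tool();print('t',round(q['time'],2),'tcp',t.round(1),'F',q['ft_force'].round(1),'gap',q['finger_gap'].round(1),'kf',w2k(t).round(1))
    print('xdir',R[:,0].round(3),'jaw yaw',np.degrees(np.arctan2(R[1,1],R[0,1])).round(2))
    if p is not None:
        print('delta cm (tool)',delta(p))
        if jaw is not None:
            d=np.degrees(np.arctan2(R[1,1],R[0,1]));e=(jaw-d+90)%180-90;print('turn about tool x',round(-e,2))
E
python3 - <<'E'
from h import *
report([501.5,-320,150],90)
q,R,t=tool();print(R.round(3))
print(np.hypot(*t[:2]),np.degrees(np.arctan2(t[1],t[0])),np.hypot(501.5,320),np.degrees(np.arctan2(-320,501.5)),k2w(91,0,0),k2w(-15,0,0))
E
```

```text
Traceback (most recent call last):
  File "h.py", line 32, in report
    q,R,t=tool();print('t',round(q['time'],2),'tcp',t.round(1),'F',q['ft_force'].round(1),'gap',q['finger_gap'].round(1),'kf',w2k(t).round(1))
                                                                                                ^^^^^^^^^^^^^^^^^^^^^
AttributeError: 'float' object has no attribute 'round'
```

```bash
sed -i "s/q\['finger_gap'\].round(1)/round(q['finger_gap'],1)/" h.py
python3 - <<'E'
from h import *
report([501.5,-320,150],90)
q,R,t=tool();print(R.round(3))
print(np.hypot(*t[:2]),np.degrees(np.arctan2(t[1],t[0])),np.hypot(501.5,320),np.degrees(np.arctan2(-320,501.5)),k2w(91,0,0),k2w(-15,0,0))
E
```

```text
t 0.1 tcp [135.9 583.9 230.3] F [-0.6 -0.1 -0.6] gap 85.7 kf [365.8 489.9 230.3]
xdir [-0.001 -0.002 -1.   ] jaw yaw 76.89
delta cm (tool) [  8.16 -79.73  56.11]
turn about tool x -13.11
[[-0.001  0.227  0.974]
 [-0.002  0.974 -0.227]
 [-1.    -0.002 -0.   ]]
599.499796866077 76.89808283980699 594.8968397966155 -32.541366935753324 [556.30816817 211.42803069   0.        ] [533.81733492 107.8415334    0.        ]
```

>>> drive_tool:
  moves: [0.2, -0.12, 3.8, 3.65, 0, 0, 0.2, -0.12, 3.8, 3.65, 0, 0, 0.2, -0.12, 3.8, 3.65, 0, 0, 0.2, -0.12, 3.8, 3.65, 0, 0, 0.2, -0.12, 3.8, 3.65, 0, 0, 0.2, -0.12, 3.8, 3.65, 0, 0, 0.2, -0.12, 3.8, 3.65, 0, 0, 0.2, -0.12, 3.8, 3.65, 0, 0, 0.2, -0.12, 3.8, 3.65, 0, 0, 0.2, -0.12, 3.8, 3.65, 0, 0, 0.2, -0.12, 3.8, 3.65, 0, 0, 0.2, -0.12, 3.8, 3.65, 0, 0, 0.2, -0.12, 3.8, 3.65, 0, 0, 0.2, -0.12, 3.8, 3.65, 0, 0, 0.2, -0.12, 3.8, 3.65, 0, 0, 0.2, -0.12, 3.8, 3.65, 0, 0, 0.2, -0.12, 3.8, 3.65, 0, 0, 0.2, -0.12, 3.8, 3.65, 0, 0, 0.2, -0.12, 3.8, 3.65, 0, 0, 0.2, -0.12, 3.8, 3.65, 0, 0]
  hand: 7
  grip_force: 20

```text
time: 1.77
tool_pos: [596.3, 41.8, 190.6]
tcp_rot: [-93.0, 90.0, -179.3]
ft_force: [0.6, -0.1, -0.1]
finger_gap: 69.9
```

>>> drive_tool:
  moves: [0.2, -0.12, 3.8, 3.65, 0, 0, 0.2, -0.12, 3.8, 3.65, 0, 0, 0.2, -0.12, 3.8, 3.65, 0, 0, 0.2, -0.12, 3.8, 3.65, 0, 0, 0.2, -0.12, 3.8, 3.65, 0, 0, 0.2, -0.12, 3.8, 3.65, 0, 0, 0.2, -0.12, 3.8, 3.65, 0, 0, 0.2, -0.12, 3.8, 3.65, 0, 0, 0.2, -0.12, 3.8, 3.65, 0, 0, 0, -0.12, 3.8, 3.65, 0, 0, 0, 0, 0, 0, 0, 0, 0, 0, 0, 0, 0, 0]

```text
time: 2.77
tool_pos: [502.3, -320.2, 172.7]
tcp_rot: [-91.4, 89.9, 145.8]
ft_force: [-0.2, 0.4, -0.5]
finger_gap: 70.1
```

```bash
python3 - <<'E'
from h import *
report([501.5,-320,80],-32.5)
s=grab('side','side1');crop(s,240,190,400,330,5,'g1')
s=grab('top','top1');crop(s,320,160,440,290,5,'g1t')
report()
E
```

```text
t 2.77 tcp [ 502.3 -320.2  172.7] F [-0.2  0.4 -0.5] gap 70.1 kf [-440.   -60.   172.7]
xdir [-0.001  0.001 -1.   ] jaw yaw -32.82
delta cm (tool) [ 9.27 -0.07  0.02]
turn about tool x -0.32
t 2.87 tcp [ 503.7 -318.1  172.9] F [-0.2  0.5  1.3] gap 69.9 kf [-437.6  -61.   172.9]
xdir [-0.     0.001 -1.   ] jaw yaw -32.59
```

View pics/g1.png

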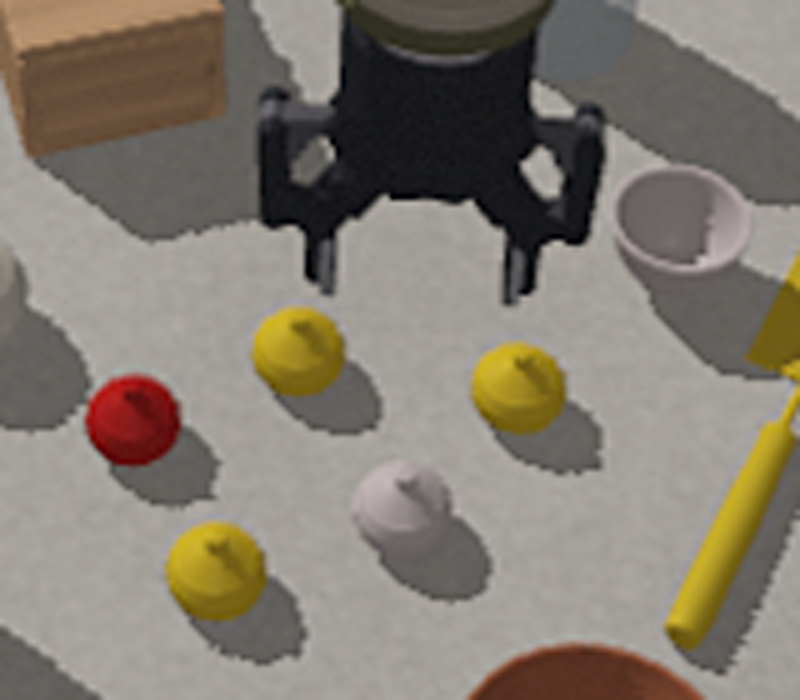

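The gripper is above the garlic, which sits at crop (400,505) and has not been disturbed. The fingertips straddle its column. I'll descend partway and check again.

>>> drive_tool:
  moves: [2, 0, 0, 0, 0, 0, 3, 0, 0, 0, 0, 0, 3, 0, 0, 0, 0, 0, 2, 0, 0, 0, 0, 0, 1, 0, 0, 0, 0, 0, 0, 0, 0, 0, 0, 0]

```text
time: 3.37
tool_pos: [502.7, -315.8, 60.2]
tcp_rot: [-97.0, 89.7, 140.5]
ft_force: [-0.9, -0.1, 0.2]
finger_gap: 70.2
```

```bash
python3 - <<'E'
from h import *
report([501.5,-320,4],-32.5)
s=grab('side','side2');crop(s,260,220,380,330,6,'g2')
E
```

```text
t 3.37 tcp [ 502.7 -315.8   60.2] F [-0.9 -0.1  0.2] gap 70.2 kf [-435.6  -59.5   60.2]
xdir [-0.004  0.003 -1.   ] jaw yaw -32.48
delta cm (tool) [5.62 0.15 0.42]
turn about tool x 0.02
```

View pics/g2.png

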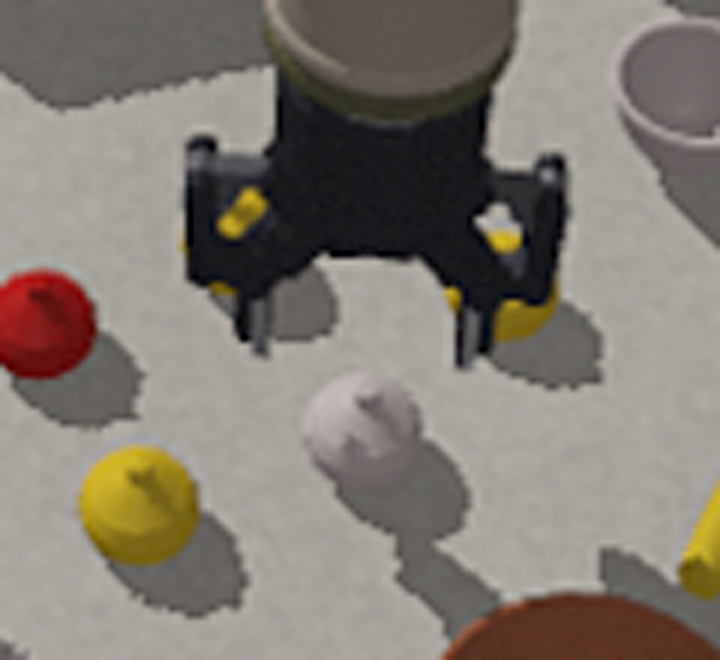

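The tips' midpoint is at crop (362,360), in line with the garlic's axis at (362,430). I'll shift 4 mm towards it, descend and close.

>>> drive_tool:
  moves: [0, 0.1, 0.3, 0, 0, 0, 1, 0, 0, 0, 0, 0, 1.5, 0, 0, 0, 0, 0, 1.5, 0, 0, 0, 0, 0, 1, 0, 0, 0, 0, 0, 0.5, 0, 0, 0, 0, 0, 0, 0, 0, 0, 0, 0, 0, 0, 0, 0, 0, 0]

```text
time: 4.08
tool_pos: [503.2, -321.8, 8.7]
tcp_rot: [88.7, 90.0, -33.9]
ft_force: [0.3, -0.8, 0.4]
finger_gap: 70.1
```

>>> drive_tool:
  moves: [0, 0, 0, 0, 0, 0, 0, 0, 0, 0, 0, 0, 0, 0, 0, 0, 0, 0, 0, 0, 0, 0, 0, 0, 0, 0, 0, 0, 0, 0, 0, 0, 0, 0, 0, 0, 0, 0, 0, 0, 0, 0, 0, 0, 0, 0, 0, 0]
  hand: 3
  grip_force: 25

```text
time: 4.75
tool_pos: [503.8, -322.2, 9.7]
tcp_rot: [84.5, 89.9, -38.1]
ft_force: [-1.4, 1.2, 6.1]
finger_gap: 45.3
```

```bash
python3 - <<'E'
from h import *
report()
s=grab('side','side3');crop(s,260,220,380,330,6,'g3')
E
```

```text
t 4.75 tcp [ 503.8 -322.2    9.7] F [-1.4  1.2  6.1] gap 45.3 kf [-441.7  -61.9    9.7]
xdir [ 0.002 -0.001 -1.   ] jaw yaw -32.61
```

View pics/g3.png

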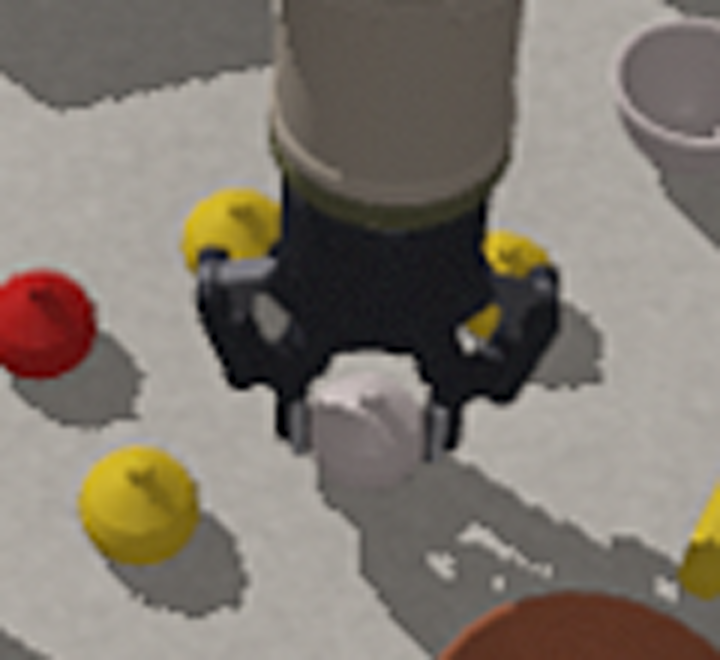

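The grip is on the garlic (gap 45.3), but it sits slightly above the widest part and there is a 6 N upward reaction. I'll regrip 6 mm lower.

>>> drive_tool:
  moves: [0, 0, 0, 0, 0, 0, 0, 0, 0, 0, 0, 0, 0, 0, 0, 0, 0, 0, 0.3, 0, 0, 0, 0, 0, 0.3, 0, 0, 0, 0, 0, 0, 0, 0, 0, 0, 0, 0, 0, 0, 0, 0, 0]
  hand: 6.2

```text
time: 5.38
tool_pos: [502.6, -321.3, 1.7]
tcp_rot: [-94.2, 89.9, 143.2]
ft_force: [-0.6, 0.6, 0.2]
finger_gap: 62.2
```

>>> drive_tool:
  moves: [0, 0, 0, 0, 0, 0, 0, 0, 0, 0, 0, 0, 0, 0, 0, 0, 0, 0, 0, 0, 0, 0, 0, 0, 0, 0, 0, 0, 0, 0, 0, 0, 0, 0, 0, 0, 0, 0, 0, 0, 0, 0]
  hand: 3
  grip_force: 30

```text
time: 5.97
tool_pos: [503.1, -321.7, 2.5]
tcp_rot: [85.9, 90.0, -36.7]
ft_force: [-0.9, 0.4, 1.2]
finger_gap: 45.2
```

>>> drive_tool:
  moves: [-0.5, 0, 0, 0, 0, 0, -1, 0, 0, 0, 0, 0, -2, 0, 0, 0, 0, 0, -3, 0, 0, 0, 0, 0, -3.5, 0, 0, 0, 0, 0, -3, 0, 0, 0, 0, 0, -2, 0, 0, 0, 0, 0, 0, 0, 0, 0, 0, 0]

```text
time: 6.63
tool_pos: [505.8, -323.7, 159.9]
tcp_rot: [85.4, 89.4, -37.2]
ft_force: [0.0, -0.4, 0.0]
finger_gap: 45.2
```

```bash
python3 - <<'E'
from h import *
report(k2w(91,0,160),KY)
s=grab('side','side4');crop(s,240,160,380,300,5,'g4')
E
```

```text
t 6.63 tcp [ 505.8 -323.7  159.9] F [ 0.  -0.4  0. ] gap 45.2 kf [-442.7  -64.2  159.9]
xdir [ 0.008 -0.006 -1.   ] jaw yaw -32.6
delta cm (tool) [ -0.31 -24.58 -47.8 ]
turn about tool x 69.65
```

View pics/g4.png

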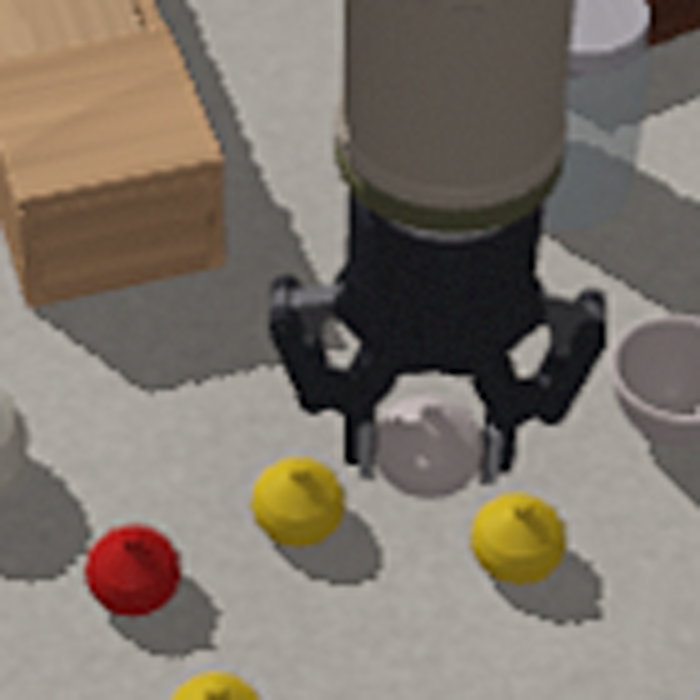

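The garlic is held at crop (428,440), between the pads and upright. Now straight across to above the keeper's open end, then turn the jaws along the keeper's length.

>>> drive_tool:
  moves: [0, -0.7, -1.4, 0, 0, 0, 0, -1.2, -2.4, 0, 0, 0, 0, -1.5, -3, 0, 0, 0, 0, -1.5, -3, 0, 0, 0, 0, -1.6, -3, 0, 0, 0, 0, -1.6, -3, 0, 0, 0, 0, -1.6, -3, 0, 0, 0, 0, -1.6, -3, 0, 0, 0, 0, -1.6, -3, 0, 0, 0, 0, -1.6, -3, 0, 0, 0, 0, -1.6, -3, 0, 0, 0, 0, -1.6, -3, 0, 0, 0, 0, -1.5, -3, 0, 0, 0, 0, -1.5, -3, 0, 0, 0, 0, -1.5, -3, 0, 0, 0, 0, -1.2, -2.5, 0, 0, 0, 0, -0.8, -1.5, 0, 0, 0, 0, 0, 0, 0, 0, 0]

```text
time: 8.18
tool_pos: [549.3, 206.8, 150.3]
tcp_rot: [-67.0, 89.8, 170.6]
ft_force: [-0.3, -0.3, 0.0]
finger_gap: 45.7
```

>>> drive_tool:
  moves: [0, 0, 0, -5.5, 0, 0, 0, 0, 0, -5.5, 0, 0, 0, 0, 0, -5.5, 0, 0, 0, 0, 0, -5.5, 0, 0, 0, 0, 0, -5.5, 0, 0, 0, 0, 0, -5.5, 0, 0, 0, 0, 0, -5.5, 0, 0, 0, 0, 0, -5.5, 0, 0, 0, 0, 0, -5.5, 0, 0, 0, 0, 0, -5.5, 0, 0, 0, 0, 0, -5.5, 0, 0, 0, 0, 0, -5.5, 0, 0, 0, 0, 0, -5.5, 0, 0, 0, 0, 0, -5.5, 0, 0, 0, 0, 0, -5.5, 0, 0, 0, 0, 0, -5.5, 0, 0, 0, 0, 0, -5.5, 0, 0, 0, 0, 0, -5.5, 0, 0, 0, 0, 0, -5.5, 0, 0, 0, 0, 0, -5.85, 0, 0]

```text
time: 9.85
tool_pos: [549.8, 202.4, 150.6]
tcp_rot: [-151.0, 89.8, -163.0]
ft_force: [-0.2, 0.0, -1.1]
finger_gap: 45.2
```

```bash
python3 - <<'E'
from h import *
report(k2w(91,0,100),KY)
s=grab('side','side5');crop(s,190,60,310,230,4,'g5')
s=grab('top','top5');crop(s,170,165,300,265,6,'g5t')
E
```

```text
t 9.85 tcp [549.8 202.4 150.6] F [-0.2  0.  -1.1] gap 45.2 kf [ 80.8   4.4 150.6]
xdir [-0.003 -0.001 -1.   ] jaw yaw 77.99
delta cm (tool) [5.06 1.03 0.46]
turn about tool x 0.24
```

View pics/g5.png

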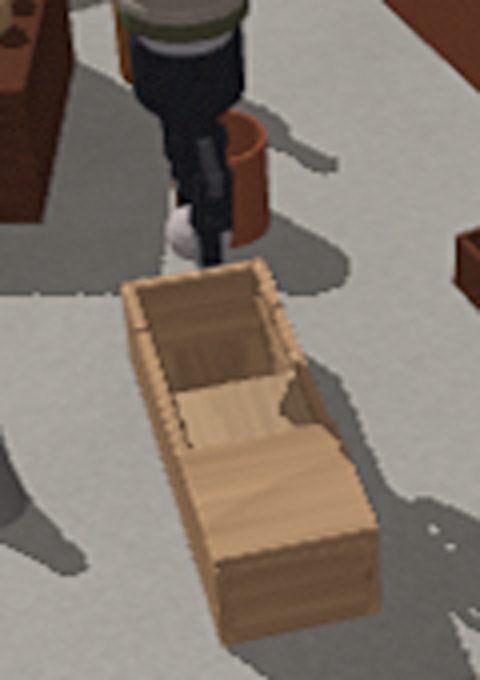

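View pics/g5t.png

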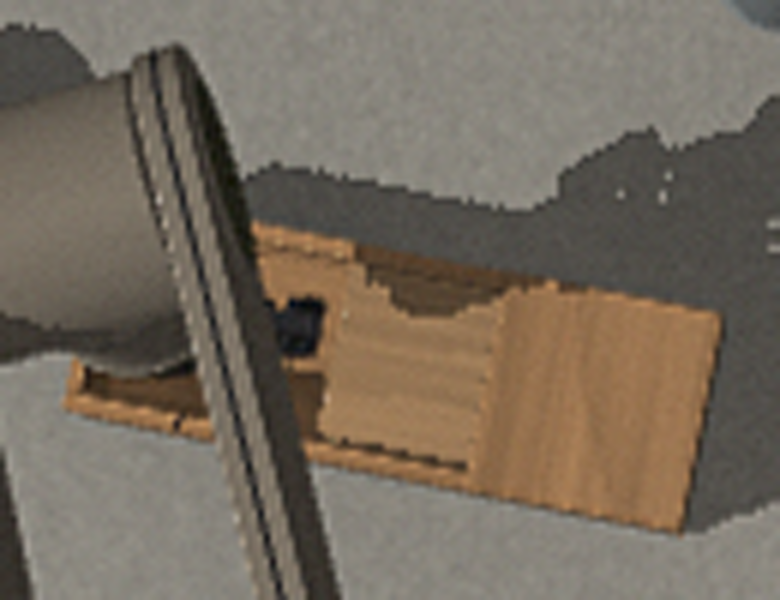

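The garlic, at side crop (190,232), is still held behind the near finger, over the open end. Next: correct by 10 mm and 5 mm, then descend. Floor contact should come at TCP z ≈ 8.5.

>>> drive_tool:
  moves: [0, 0.5, 0.2, 0, 0, 0, 0, 0.5, 0.26, 0, 0, 0, 1, 0, 0, 0, 0, 0, 2, 0, 0, 0, 0, 0, 2, 0, 0, 0, 0, 0, 1, 0, 0, 0, 0, 0, 0, 0, 0, 0, 0, 0]

```text
time: 10.53
tool_pos: [555.4, 211.2, 88.2]
tcp_rot: [-151.5, 89.6, -163.8]
ft_force: [-0.5, -1.3, -1.5]
finger_gap: 44.9
```

```bash
python3 - <<'E'
from h import *
report(k2w(91,0,11),KY)
s=grab('side','side6');crop(s,190,60,310,230,4,'g6')
E
```

```text
t 10.53 tcp [555.4 211.2  88.2] F [-0.5 -1.3 -1.5] gap 44.9 kf [90.6  0.9 88.2]
xdir [-0.006 -0.002 -1.   ] jaw yaw 77.69
delta cm (tool) [7.72 0.07 0.13]
turn about tool x -0.06
```

View pics/g6.png

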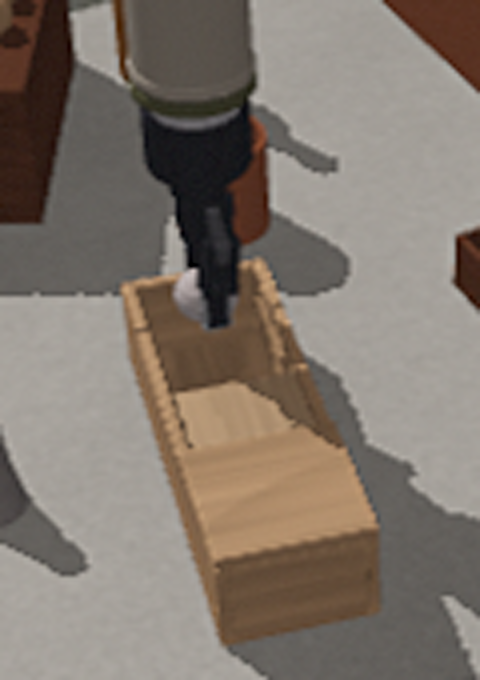

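The garlic at crop (190,295) and the fingers are between the walls. Lowering now.

>>> drive_tool:
  moves: [0.8, 0, 0, 0, 0, 0, 1.5, 0, 0, 0, 0, 0, 1.5, 0, 0, 0, 0, 0, 1.5, 0, 0, 0, 0, 0, 1, 0, 0, 0, 0, 0, 0.5, 0, 0, 0, 0, 0, 0.3, 0, 0, 0, 0, 0, 0.2, 0, 0, 0, 0, 0, 0, 0, 0, 0, 0, 0, 0, 0, 0, 0, 0, 0]

```text
time: 11.42
tool_pos: [558.6, 212.0, 20.1]
tcp_rot: [27.0, 89.9, 14.8]
ft_force: [0.1, -0.3, -1.0]
finger_gap: 45.6
```

```bash
python3 - <<'E'
from h import *
report(k2w(91,0,9),KY)
E
```

```text
t 11.42 tcp [558.6 212.   20.1] F [ 0.1 -0.3 -1. ] gap 45.6 kf [92.  -2.1 20.1]
xdir [ 0.001  0.    -1.   ] jaw yaw 77.74
delta cm (tool) [ 1.11 -0.1  -0.21]
turn about tool x -0.01
```

>>> drive_tool:
  moves: [0.2, 0, 0, 0, 0, 0, 0.2, 0, 0, 0, 0, 0, 0.1, 0, 0, 0, 0, 0, 0, 0, 0, 0, 0, 0, 0, 0, 0, 0, 0, 0]

```text
time: 11.83
tool_pos: [557.8, 211.8, 14.2]
tcp_rot: [-143.9, 90.0, -156.2]
ft_force: [-0.0, -0.8, -0.8]
finger_gap: 45.5
```

>>> drive_tool:
  moves: [0.2, 0, 0, 0, 0, 0, 0.1, 0, 0, 0, 0, 0, 0, 0, 0, 0, 0, 0, 0, 0, 0, 0, 0, 0]

```text
time: 12.17
tool_pos: [557.8, 211.8, 11.1]
tcp_rot: [-149.1, 90.0, -161.3]
ft_force: [-0.4, 0.1, -0.8]
finger_gap: 45.7
```

>>> drive_tool:
  moves: [0.1, 0, 0, 0, 0, 0, 0.1, 0, 0, 0, 0, 0, 0, 0, 0, 0, 0, 0, 0, 0, 0, 0, 0, 0]

```text
time: 12.5
tool_pos: [557.8, 211.8, 9.2]
tcp_rot: [-146.0, 90.0, -158.2]
ft_force: [-0.5, -0.8, -0.2]
finger_gap: 45.4
```

>>> drive_tool:
  moves: [0, 0, 0, 0, 0, 0, 0, 0, 0, 0, 0, 0, 0, 0, 0, 0, 0, 0, 0, 0, 0, 0, 0, 0, 0, 0, 0, 0, 0, 0, 0, 0, 0, 0, 0, 0]
  hand: 6.2

```text
time: 13.0
tool_pos: [556.7, 208.8, 8.4]
tcp_rot: [-115.1, 89.7, -127.4]
ft_force: [-3.6, -14.9, 1.8]
finger_gap: 62.1
```

>>> drive_tool:
  moves: [-0.5, 0, 0, 0, 0, 0, -1, 0, 0, 0, 0, 0, -2, 0, 0, 0, 0, 0, -3, 0, 0, 0, 0, 0, -3, 0, 0, 0, 0, 0, -3, 0, 0, 0, 0, 0, -1.5, 0, 0, 0, 0, 0, 0, 0, 0, 0, 0, 0]

```text
time: 13.67
tool_pos: [561.2, 213.0, 155.7]
tcp_rot: [29.2, 89.5, 17.0]
ft_force: [0.6, -0.1, 0.1]
finger_gap: 62.1
```

```bash
python3 - <<'E'
from h import *
report(k2w(-5,0,90),KY)
s=grab('side','side7');crop(s,190,60,310,230,4,'g7')
E
```

```text
t 13.67 tcp [561.2 213.  155.7] F [ 0.6 -0.1  0.1] gap 62.1 kf [ 93.5  -4.4 155.7]
xdir [ 0.009  0.003 -1.   ] jaw yaw 77.75
delta cm (tool) [ 6.52 -9.88 -0.5 ]
turn about tool x 0.0
```

View pics/g7.png

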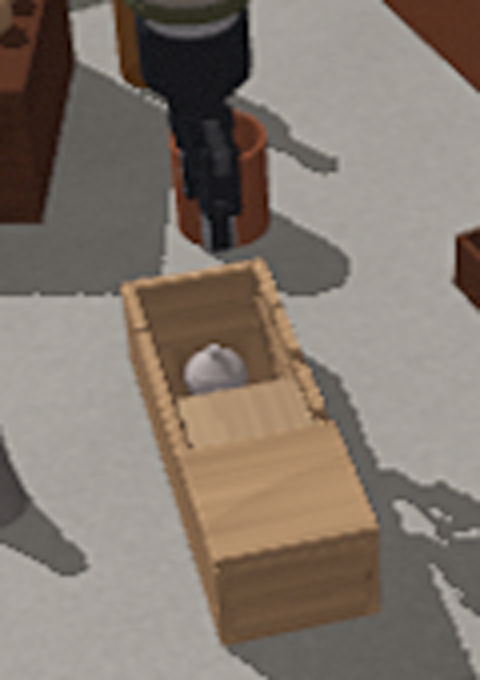

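The garlic stands upright inside the keeper at crop (215,370) and the lid has not moved. Next I'll close the fingers and go over the lid.

>>> drive_tool:
  moves: [0, -1, 0, 0, 0, 0, 0, -2, 0, 0, 0, 0, 0, -2.5, -0.2, 0, 0, 0, 0, -2.5, -0.2, 0, 0, 0, 0, -1.8, 0, 0, 0, 0, 0, 0, 0, 0, 0, 0, 2, 0, 0, 0, 0, 0, 2, 0, 0, 0, 0, 0, 1.5, 0, 0, 0, 0, 0, 1, 0, 0, 0, 0, 0, 0, 0, 0, 0, 0, 0, 0, 0, 0, 0, 0, 0]
  hand: 0

```text
time: 14.72
tool_pos: [532.3, 116.9, 83.2]
tcp_rot: [-162.8, 89.9, -175.1]
ft_force: [0.5, 0.3, 0.5]
finger_gap: 0.0
```

```bash
python3 - <<'E'
from h import *
report(k2w(-5,0,75),KY)
s=grab('side','side8');crop(s,190,60,310,230,4,'g8')
s=grab('top','top8');crop(s,170,165,300,265,6,'g8t')
report()
E
```

```text
t 14.72 tcp [532.3 116.9  83.2] F [0.5 0.3 0.5] gap 0.0 kf [-6.5  3.4 83.2]
xdir [-0.002 -0.    -1.   ] jaw yaw 77.75
delta cm (tool) [0.82 0.15 0.34]
turn about tool x -0.0
t 14.82 tcp [533.8 117.1  85.1] F [ 0.4 -0.2  0.4] gap -0.4 kf [-6.   2.  85.1]
xdir [ 0.001  0.    -1.   ] jaw yaw 77.75
```

View pics/g8.png

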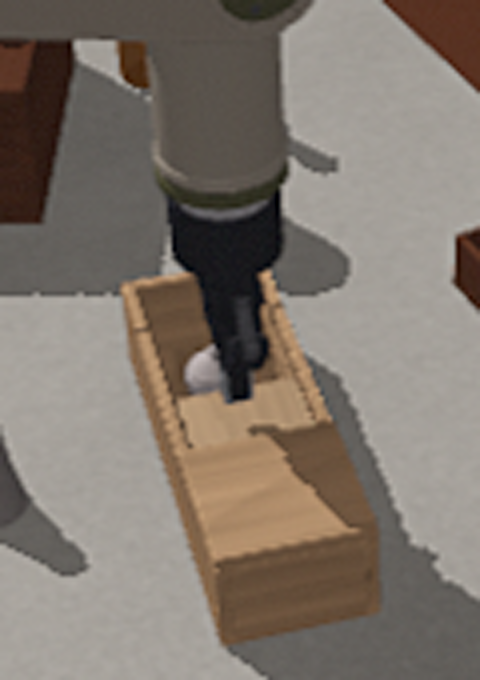

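View pics/g8t.png

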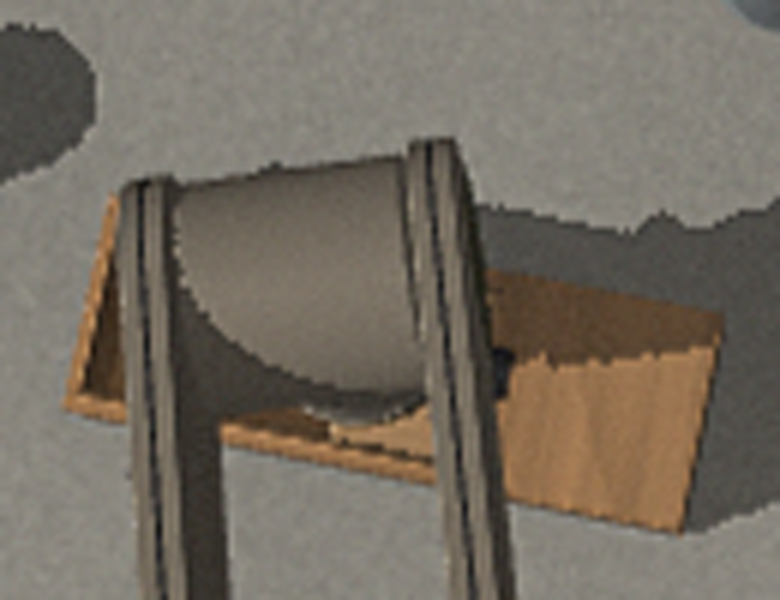

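The closed fingertips are over the lid at side crop (238,395), about keeper x −6, with the near-side scribed mark at crop (135,325). I'll feel down in small steps.

>>> drive_tool:
  moves: [0.4, 0, 0.1, 0, 0, 0, 0.4, 0, 0.1, 0, 0, 0, 0.2, 0, 0, 0, 0, 0, 0, 0, 0, 0, 0, 0, 0, 0, 0, 0, 0, 0]

```text
time: 15.23
tool_pos: [535.1, 116.5, 74.1]
tcp_rot: [-164.4, 90.0, -176.7]
ft_force: [-0.6, -0.4, -0.2]
finger_gap: 0.1
```

>>> drive_tool:
  moves: [0.05, 0, 0, 0, 0, 0, 0.05, 0, 0, 0, 0, 0, 0.05, 0, 0, 0, 0, 0, 0, 0, 0, 0, 0, 0]

```text
time: 15.57
tool_pos: [535.2, 116.5, 72.8]
tcp_rot: [-98.2, 90.0, -110.5]
ft_force: [0.4, 1.4, 0.4]
finger_gap: -0.1
```

>>> drive_tool:
  moves: [0.05, 0, 0, 0, 0, 0, 0.05, 0, 0, 0, 0, 0, 0, 0, 0, 0, 0, 0, 0, 0, 0, 0, 0, 0]

```text
time: 15.9
tool_pos: [535.2, 116.5, 71.8]
tcp_rot: [50.9, 90.0, 38.6]
ft_force: [-0.7, 0.5, -0.3]
finger_gap: 0.1
```

>>> drive_tool:
  moves: [0.05, 0, 0, 0, 0, 0, 0.05, 0, 0, 0, 0, 0, 0, 0, 0, 0, 0, 0]

```text
time: 16.15
tool_pos: [535.1, 116.5, 70.7]
tcp_rot: [-162.8, 90.0, -175.0]
ft_force: [0.5, 0.1, -0.4]
finger_gap: -0.1
```

>>> drive_tool:
  moves: [0.05, 0, 0, 0, 0, 0, 0.05, 0, 0, 0, 0, 0, 0.05, 0, 0, 0, 0, 0]

```text
time: 16.4
tool_pos: [535.2, 116.5, 69.2]
tcp_rot: [-114.3, 90.0, -126.6]
ft_force: [-0.9, 0.4, 0.1]
finger_gap: -0.0
```

>>> drive_tool:
  moves: [0.05, 0, 0, 0, 0, 0, 0.05, 0, 0, 0, 0, 0, 0.05, 0, 0, 0, 0, 0]

```text
time: 16.65
tool_pos: [535.2, 116.5, 67.7]
tcp_rot: [133.4, 90.0, 121.2]
ft_force: [0.5, -0.5, 0.6]
finger_gap: -0.3
```

>>> drive_tool:
  moves: [0.05, 0, 0, 0, 0, 0, 0.05, 0, 0, 0, 0, 0, 0, 0, 0, 0, 0, 0]

```text
time: 16.9
tool_pos: [535.1, 116.5, 66.6]
tcp_rot: [-157.4, 90.0, -169.7]
ft_force: [-0.1, 0.1, 0.3]
finger_gap: 0.2
```

>>> drive_tool:
  moves: [0.05, 0, 0, 0, 0, 0, 0.05, 0, 0, 0, 0, 0, 0, 0, 0, 0, 0, 0]

```text
time: 17.15
tool_pos: [535.1, 116.5, 65.7]
tcp_rot: [-157.5, 90.0, -169.7]
ft_force: [0.1, -0.7, -0.5]
finger_gap: -0.0
```

>>> drive_tool:
  moves: [0.05, 0, 0, 0, 0, 0, 0.05, 0, 0, 0, 0, 0, 0, 0, 0, 0, 0, 0]

```text
time: 17.4
tool_pos: [535.1, 116.5, 64.7]
tcp_rot: [-157.9, 90.0, -170.1]
ft_force: [-0.2, 0.3, -0.2]
finger_gap: -0.0
```

>>> drive_tool:
  moves: [0.05, 0, 0, 0, 0, 0, 0.03, 0, 0, 0, 0, 0, 0, 0, 0, 0, 0, 0]

```text
time: 17.65
tool_pos: [535.1, 116.5, 63.9]
tcp_rot: [-161.3, 90.0, -173.5]
ft_force: [-0.7, 0.3, -0.7]
finger_gap: 0.0
```

>>> drive_tool:
  moves: [0.05, 0, 0, 0, 0, 0, 0.03, 0, 0, 0, 0, 0, 0, 0, 0, 0, 0, 0]

```text
time: 17.9
tool_pos: [535.2, 116.5, 63.8]
tcp_rot: [-140.4, 90.0, -152.6]
ft_force: [-2.7, -0.8, 5.9]
finger_gap: -0.0
```

>>> drive_tool:
  moves: [0.05, 0, 0, 0, 0, 0, 0, 0, 0, 0, 0, 0]

```text
time: 18.07
tool_pos: [535.2, 116.5, 63.8]
tcp_rot: [-77.3, 90.0, -89.5]
ft_force: [-5.8, -1.4, 10.7]
finger_gap: 0.0
```

>>> drive_tool:
  moves: [0.05, 0, 0, 0, 0, 0, 0, 0, 0, 0, 0, 0]

```text
time: 18.23
tool_pos: [535.3, 116.5, 63.7]
tcp_rot: [-104.4, 90.0, -116.7]
ft_force: [-7.6, -0.5, 15.5]
finger_gap: -0.2
```

Contact with the lid is at z = 63.8, at about 10 N/mm. I'll ease off to about 11 N and start dragging.

>>> drive_tool:
  moves: [-0.03, 0, -0.05, 0, 0, 0, 0, 0.05, 0, 0, 0, 0, 0, 0.1, 0, 0, 0, 0, 0, 0.1, 0, 0, 0, 0, 0, 0.1, 0, 0, 0, 0]

```text
time: 18.65
tool_pos: [535.9, 119.4, 63.8]
tcp_rot: [-48.3, 89.9, -60.6]
ft_force: [-4.0, -4.3, 10.7]
finger_gap: 0.0
```

>>> drive_tool:
  moves: [0, 0.15, 0, 0, 0, 0, 0, 0.15, 0, 0, 0, 0, 0, 0.15, 0, 0, 0, 0, 0, 0.15, 0, 0, 0, 0]

```text
time: 18.98
tool_pos: [537.1, 125.2, 63.8]
tcp_rot: [-48.8, 89.9, -61.1]
ft_force: [-5.0, -5.3, 10.7]
finger_gap: 0.1
```

>>> drive_tool:
  moves: [0, 0.15, -0.02, 0, 0, 0, 0, 0.15, -0.02, 0, 0, 0, 0, 0.15, 0, 0, 0, 0, 0, 0.15, 0, 0, 0, 0, 0, 0.15, 0, 0, 0, 0, 0, 0.15, 0, 0, 0, 0, 0, 0.15, 0, 0, 0, 0, 0, 0.1, 0, 0, 0, 0]

```text
time: 19.65
tool_pos: [539.5, 136.5, 63.8]
tcp_rot: [-27.1, 89.9, -39.4]
ft_force: [-3.9, -4.7, 9.0]
finger_gap: 0.0
```

```bash
python3 - <<'E'
from h import *
report()
s=grab('side','side9');crop(s,210,115,290,195,8,'g9')
crop(load('side7'),210,115,290,195,8,'g9ref')
for x in (100,): 
    print([(( proj(s,k2w(x,y,72))+.5-[210,115])*8).round(0) for y in(-51.5,51.5)])
E
```

```text
t 19.65 tcp [539.5 136.5  63.8] F [-3.9 -4.7  9. ] gap 0.0 kf [14.3  0.5 63.8]
xdir [ 0.001 -0.001 -1.   ] jaw yaw 77.73
[array([387., 170.]), array([116., 220.])]
```

View pics/g9.png

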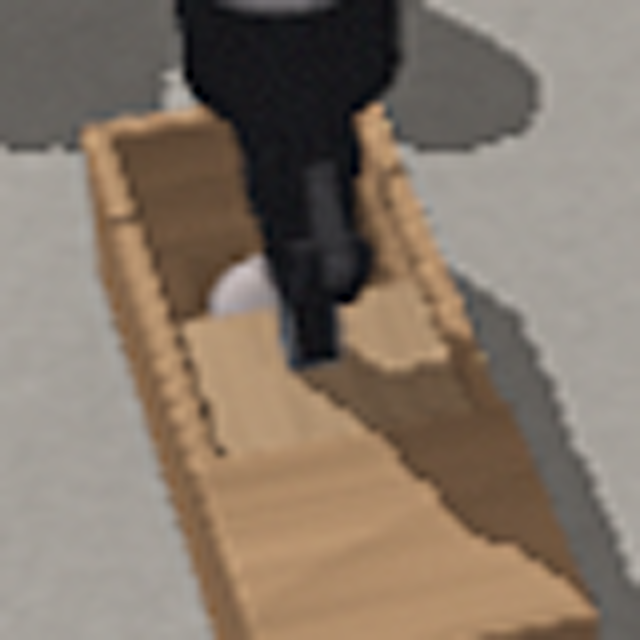

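View pics/g9ref.png

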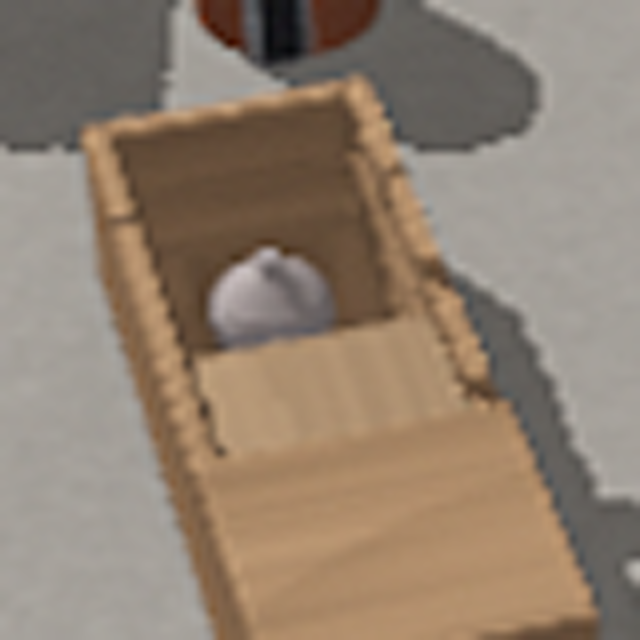

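The lid is following: its left front corner moved from crop (200,358) to (187,322). Now to turn that into keeper x, relative to the scribed mark at crop (120,216).

```bash
cat >> h.py <<'E'
def kx(s,uvc,z,x0=210,y0=115,f=8):
    uv=(np.array(uvc)+.5)/f-.5+[x0,y0]; return w2k(ray(s,uv,z))
E
python3 - <<'E'
from h import *
s=load('side9')
print('mark L',kx(s,(120,216),72),'mark R',kx(s,(392,172),72))
for n,p in dict(ref=(200,358),now=(187,322)).items(): print(n,kx(s,p,63.8))
for n,p in dict(refR=(425,318),nowR=(418,283)).items(): print(n,kx(s,p,63.8))
# precise edges: gradient along keeper x sampled rectified strips on lid plane
def strip(t,ylist):
    s=load(t);g=cv2.cvtColor(s['image'],cv2.COLOR_RGB2GRAY).astype(np.float32)
    xs=np.arange(10,120,.5)
    for y in ylist:
        acc=0
        for dy in np.arange(-4,4.1,1):
            uv=np.array([proj(s,k2w(x,y+dy,63.8)) for x in xs],np.float32)
            acc=acc+cv2.remap(g,uv[:,0:1],uv[:,1:2],cv2.INTER_LINEAR)[:,0]
        d=np.gradient(cv2.GaussianBlur(acc/9,(1,9),0).ravel());i=np.argsort(-abs(d))[0];print(t,y,'edge x',xs[i],d[i])
strip('side7',[35,25,10,-10,-25]);strip('side9',[35,25,-30])
E
```

```text
mark L [101.25966712  49.54895758  72.        ] mark R [ 97.7086274  -53.17799448  72.        ]
ref [23.78421594 36.88644646 63.8       ]
now [44.62562474 37.14040294 63.8       ]
refR [ 22.10734087 -45.95536445  63.8       ]
nowR [ 41.95958391 -48.47858211  63.8       ]
side7 35 edge x 24.5 -4.6449738
side7 25 edge x 24.5 -5.5621986
side7 10 edge x 72.0 -7.9991035
side7 -10 edge x 70.5 -4.590645
side7 -25 edge x 24.0 -4.7281303
side9 35 edge x 45.5 -6.6775093
side9 25 edge x 60.5 -2.9431
side9 -30 edge x 44.5 -7.6076164
```

```bash
python3 - <<'E'
from h import *
def strip(t,ylist,z,lo,hi,w=4):
    s=load(t);g=cv2.cvtColor(s['image'],cv2.COLOR_RGB2GRAY).astype(np.float32)
    xs=np.arange(lo,hi,.5)
    for y in ylist:
        acc=0
        for dy in np.linspace(-w,w,9):
            uv=np.array([proj(s,k2w(x,y+dy,z)) for x in xs],np.float32)
            acc=acc+cv2.remap(g,uv[:,0:1],uv[:,1:2],cv2.INTER_LINEAR)[:,0]
        a=cv2.GaussianBlur(acc/9,(1,9),0).ravel();d=np.gradient(a);i=np.argsort(-abs(d))[0];print(t,y,z,'edge x',xs[i],d[i].round(1),'min x',xs[np.argmin(a)])
strip('top0',[-30,-20],63.8,15,50);strip('top0',[-35,-25,25,35,0],63.8,15,45)
strip('top0',[-51.5,51.5],72,90,110,2)
strip('side7',[-51.5,51.5],72,90,110,2)
strip('top0',[-51.5,51.5],72,140,175,2);strip('side7',[-51.5,51.5],72,140,175,2)
E
```

```text
top0 -30 63.8 edge x 31.5 0.6 min x 46.0
top0 -20 63.8 edge x 34.0 -1.8 min x 38.0
top0 -35 63.8 edge x 23.5 0.7 min x 40.5
top0 -25 63.8 edge x 34.0 -1.3 min x 44.5
top0 25 63.8 edge x 32.5 -10.3 min x 37.5
top0 35 63.8 edge x 33.5 -7.9 min x 38.0
top0 0 63.8 edge x 34.0 -1.0 min x 44.5
top0 -51.5 72 edge x 98.0 -7.4 min x 100.5
top0 51.5 72 edge x 103.5 11.5 min x 101.5
side7 -51.5 72 edge x 100.5 3.5 min x 97.5
side7 51.5 72 edge x 102.0 4.8 min x 99.0
top0 -51.5 72 edge x 147.5 2.2 min x 143.5
top0 51.5 72 edge x 159.5 2.7 min x 144.0
side7 -51.5 72 edge x 157.5 -2.9 min x 174.5
side7 51.5 72 edge x 154.0 -3.0 min x 165.5
```

The top view before placing puts the edge about 6 mm further forward than the side view after placing. I need to know whether the lid was nudged or whether the two views disagree, so I'll compare side0 with side7.

```bash
python3 - <<'E'
from h import *
def strip(t,ylist,z,lo,hi,w=4):
    s=load(t);g=cv2.cvtColor(s['image'],cv2.COLOR_RGB2GRAY).astype(np.float32)
    xs=np.arange(lo,hi,.5);o=[]
    for y in ylist:
        acc=0
        for dy in np.linspace(-w,w,9):
            uv=np.array([proj(s,k2w(x,y+dy,z)) for x in xs],np.float32)
            acc=acc+cv2.remap(g,uv[:,0:1],uv[:,1:2],cv2.INTER_LINEAR)[:,0]
        a=cv2.GaussianBlur(acc/9,(1,9),0).ravel();d=np.gradient(a);i=np.argmin(d);o.append((y,float(xs[i]),round(float(d[i]),1)))
    print(t,z,o)
for t in('side0','side1','side6','side7','side9'): strip(t,[-35,-25,25,35],63.8,15,55)
for z in (57,60): strip('side0',[-35,-25,25,35],z,15,55);strip('top0',[25,35],z,15,55)
strip('top1',[25,35],63.8,15,55)
s=load('side0');P=pmap(s)
for t in('side0','top0'):
    s=load(t);P=pmap(s);a=np.array([P[tuple(np.round(proj(s,k2w(x,y,63)))[::-1].astype(int))][2] for x in range(-35,15,3) for y in range(-30,31,5)]);print(t,np.median(a),len(a))
    a=np.array([P[tuple(np.round(proj(s,k2w(x,y,82)))[::-1].astype(int))][2] for x in range(-140,-70,3) for y in range(-30,31,5)]);print(t,'hood',np.median(a),len(a))
E
```

```text
side0 63.8 [(-35, 30.0, -4.3), (-25, 31.0, -4.9), (25, 30.5, -5.8), (35, 31.0, -7.6)]
side1 63.8 [(-35, 29.5, -4.3), (-25, 31.0, -5.0), (25, 30.5, -5.8), (35, 31.0, -7.7)]
side6 63.8 [(-35, 41.5, -0.6), (-25, 31.5, -0.6), (25, 30.5, -5.8), (35, 31.0, -7.6)]
side7 63.8 [(-35, 25.0, -5.0), (-25, 24.0, -4.7), (25, 24.5, -5.6), (35, 24.5, -4.6)]
side9 63.8 [(-35, 44.5, -5.4), (-25, 38.5, -8.3), (25, 49.5, -1.2), (35, 45.5, -6.7)]
side0 57 [(-35, 38.0, -5.1), (-25, 39.0, -4.2), (25, 38.5, -6.0), (35, 39.0, -6.8)]
top0 57 [(25, 33.5, -10.3), (35, 34.5, -7.9)]
side0 60 [(-35, 34.5, -4.7), (-25, 35.5, -4.5), (25, 35.0, -5.8), (35, 35.5, -7.2)]
top0 60 [(25, 33.0, -10.3), (35, 34.0, -8.0)]
top1 63.8 [(25, 32.5, -10.4), (35, 33.5, -7.7)]
side0 64.31116589319686 221
side0 hood 81.48487182411645 312
top0 62.13927308010557 221
top0 hood 80.82892189065592 312
```

So the fingers nudged the lid back about 6 mm when they opened (30.7 → 24.5). That is harmless. The two views agree on the line's distance from the edge. The edge is now about 54 mm short of the line, so I'll drag 45 mm and look again.

>>> drive_tool:
  moves: [0.01, 0.08, -0.02, 0, 0, 0, 0, 0.15, -0.02, 0, 0, 0, 0, 0.15, -0.02, 0, 0, 0, 0, 0.15, 0, 0, 0, 0, 0, 0.15, 0, 0, 0, 0, 0, 0.15, 0, 0, 0, 0, 0, 0.15, 0, 0, 0, 0, 0, 0.15, 0, 0, 0, 0, 0, 0.15, 0, 0, 0, 0, 0, 0.12, 0, 0, 0, 0]

```text
time: 20.53
tool_pos: [542.4, 150.2, 63.8]
tcp_rot: [-15.0, 89.8, -27.3]
ft_force: [-0.2, -4.8, 8.0]
finger_gap: -0.3
```

>>> drive_tool:
  moves: [0, 0.15, 0, 0, 0, 0, 0, 0.15, 0, 0, 0, 0, 0, 0.15, 0, 0, 0, 0, 0, 0.15, 0, 0, 0, 0, 0, 0.15, 0, 0, 0, 0, 0, 0.15, 0, 0, 0, 0, 0, 0.15, 0, 0, 0, 0, 0, 0.15, 0, 0, 0, 0, 0, 0.15, 0, 0, 0, 0, 0, 0.15, 0, 0, 0, 0]

```text
time: 21.37
tool_pos: [545.6, 164.8, 63.8]
tcp_rot: [-14.8, 89.8, -27.1]
ft_force: [-0.5, -5.5, 8.3]
finger_gap: -0.1
```

>>> drive_tool:
  moves: [0, 0.15, 0, 0, 0, 0, 0, 0.15, 0, 0, 0, 0, 0, 0.15, 0, 0, 0, 0, 0, 0.15, 0, 0, 0, 0, 0, 0.15, 0, 0, 0, 0, 0, 0.15, 0, 0, 0, 0, 0, 0.15, 0, 0, 0, 0, 0, 0.15, 0, 0, 0, 0, 0, 0.1, 0, 0, 0, 0, 0, 0.05, 0, 0, 0, 0, 0, 0, 0, 0, 0, 0]

```text
time: 22.28
tool_pos: [548.5, 178.2, 63.8]
tcp_rot: [-8.4, 89.8, -20.7]
ft_force: [0.2, -4.8, 7.8]
finger_gap: -0.3
```

```bash
cat >> h.py <<'E'
def strip(t,ylist,z,lo,hi,w=4,mode='edge'):
    s=load(t);g=cv2.cvtColor(s['image'],cv2.COLOR_RGB2GRAY).astype(np.float32)
    xs=np.arange(lo,hi,.5);o=[]
    for y in ylist:
        acc=0
        for dy in np.linspace(-w,w,9):
            uv=np.array([proj(s,k2w(x,y+dy,z)) for x in xs],np.float32)
            acc=acc+cv2.remap(g,uv[:,0:1],uv[:,1:2],cv2.INTER_LINEAR)[:,0]
        a=cv2.GaussianBlur(acc/9,(1,9),0).ravel();d=np.gradient(a);i=np.argmin(d if mode=='edge' else a);o.append((y,float(xs[i]),round(float(d[i]),1)))
    print(t,z,mode,o)
E
python3 - <<'E'
from h import *
report()
s=grab('side','side10');crop(s,210,115,290,195,8,'g10')
strip('side10',[-40,-35,-30,30,35,40],63.8,70,115,2);strip('side10',[-51.5,51.5],72,90,110,2,'min')
E
```

```text
t 22.28 tcp [548.5 178.2  63.8] F [ 0.2 -4.8  7.8] gap -0.3 kf [56.9  0.6 63.8]
xdir [ 0.002 -0.001 -1.   ] jaw yaw 77.73
side10 63.8 edge [(-40, 86.0, -4.8), (-35, 87.0, -6.0), (-30, 88.0, -7.1), (30, 87.5, -6.3), (35, 87.5, -6.2), (40, 84.5, -3.2)]
side10 72 min [(-51.5, 97.5, -0.3), (51.5, 99.0, -0.4)]
```

View pics/g10.png

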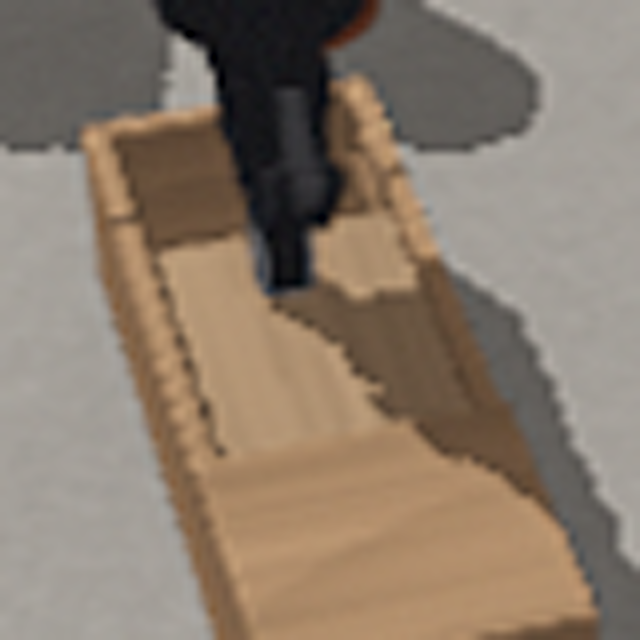

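The lid's edge is at crop (160,247)–(395,215) and the mark at (120,216) and (390,172), which leaves about 11 mm. I'll advance 8 mm and check.

>>> drive_tool:
  moves: [0.01, 0.1, 0, 0, 0, 0, 0, 0.1, 0, 0, 0, 0, 0, 0.1, 0, 0, 0, 0, 0, 0.1, 0, 0, 0, 0, 0, 0.1, 0, 0, 0, 0, 0, 0.1, 0, 0, 0, 0, 0, 0.1, 0, 0, 0, 0, 0, 0.1, 0, 0, 0, 0, 0, 0, 0, 0, 0, 0, 0, 0, 0, 0, 0, 0]

```text
time: 23.17
tool_pos: [550.2, 186.1, 63.8]
tcp_rot: [-4.1, 89.8, -16.4]
ft_force: [-0.5, -4.2, 8.4]
finger_gap: 0.0
```

```bash
python3 - <<'E'
from h import *
report()
s=grab('side','side11');crop(s,210,115,290,195,8,'g11')
strip('side11',[-35,-30,25,30,35],63.8,70,115,2);strip('side11',[-51.5,51.5],72,90,110,2,'min')
E
```

```text
t 23.17 tcp [550.2 186.1  63.8] F [-0.5 -4.2  8.4] gap 0.0 kf [65.   0.6 63.8]
xdir [ 0.003 -0.001 -1.   ] jaw yaw 77.73
side11 63.8 edge [(-35, 95.0, -3.9), (-30, 95.0, -5.2), (25, 96.0, -5.6), (30, 96.0, -5.9), (35, 93.5, -4.1)]
side11 72 min [(-51.5, 97.5, -0.3), (51.5, 99.0, -0.2)]
```

View pics/g11.png

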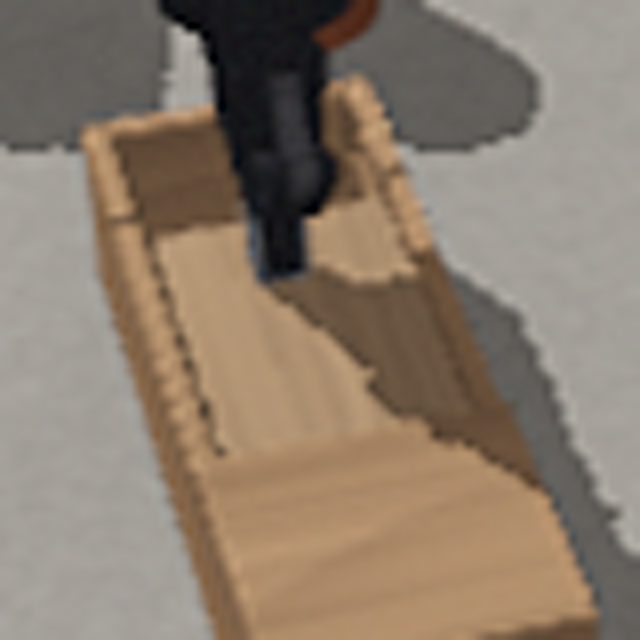

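The edge is about 95.4 against the mark at 98.4, so about 3 mm remains. I'll advance 3 mm, lift off, and check from both views.

>>> drive_tool:
  moves: [0, 0.1, 0, 0, 0, 0, 0, 0.1, 0, 0, 0, 0, 0, 0.08, 0, 0, 0, 0, 0, 0, 0, 0, 0, 0, 0, 0, 0, 0, 0, 0]

```text
time: 23.63
tool_pos: [550.8, 188.8, 63.8]
tcp_rot: [-6.0, 89.9, -18.2]
ft_force: [-0.9, -4.9, 7.7]
finger_gap: 0.0
```

>>> drive_tool:
  moves: [-0.05, 0, 0, 0, 0, 0, -0.05, 0, 0, 0, 0, 0, -0.2, 0, 0, 0, 0, 0, -1, 0, 0, 0, 0, 0, -2.5, 0, 0, 0, 0, 0, -4, 0, 0, 0, 0, 0, -4, 0, 0, 0, 0, 0, -4, 0, 0, 0, 0, 0, -2, 0, 0, 0, 0, 0, 0, 0, 0, 0, 0, 0]

```text
time: 24.47
tool_pos: [552.3, 190.4, 248.4]
tcp_rot: [27.5, 89.4, 15.2]
ft_force: [0.8, -0.3, -0.4]
finger_gap: -0.0
```

>>> drive_tool:
  moves: [0, 2, 2, 0, 0, 0, 0, 3, 1, 0, 0, 0, 0, 3.5, 0, 0, 0, 0, 0, 3.5, 0, 0, 0, 0, 0, 3.5, 0, 0, 0, 0, 0, 3.5, 0, 0, 0, 0, 0, 3, 0, 0, 0, 0, 0, 3, 0, 0, 0, 0, 0, 1, 0, 0, 0, 0, 0, 0, 0, 0, 0, 0]

```text
time: 25.3
tool_pos: [632.7, 439.9, 238.1]
tcp_rot: [-154.8, 89.9, -166.9]
ft_force: [-0.8, -0.4, -0.6]
finger_gap: -0.2
```

```bash
python3 - <<'E'
from h import *
report()
s=grab('side','side12');crop(s,210,115,290,195,8,'g12')
s=grab('top','top12');crop(s,170,185,300,265,6,'g12t')
strip('side12',[-35,-30,-25,0,25,30,35],63.8,75,120,2);strip('side12',[-51.5,51.5],72,90,110,2,'min')
strip('top12',[-30,-20,-10,0,10,20,30],63.8,80,120,2);strip('top12',[-51.5,51.5],72,90,110,2,'min')
E
```

```text
t 25.3 tcp [632.7 439.9 238.1] F [-0.8 -0.4 -0.6] gap -0.2 kf [330.5 -26.1 238.1]
xdir [-0.003 -0.001 -1.   ] jaw yaw 77.93
side12 63.8 edge [(-35, 97.5, -5.0), (-30, 98.5, -6.1), (-25, 98.5, -4.2), (0, 98.0, -5.4), (25, 98.5, -4.6), (30, 98.0, -4.1), (35, 98.0, -6.1)]
side12 72 min [(-51.5, 97.5, -0.2), (51.5, 99.0, -0.3)]
top12 63.8 edge [(-30, 100.5, -6.6), (-20, 99.0, -6.1), (-10, 105.5, -7.8), (0, 106.5, -14.0), (10, 104.5, -14.7), (20, 102.5, -7.4), (30, 100.0, -11.3)]
top12 72 min [(-51.5, 100.5, -0.2), (51.5, 101.5, 0.7)]
```

View pics/g12.png

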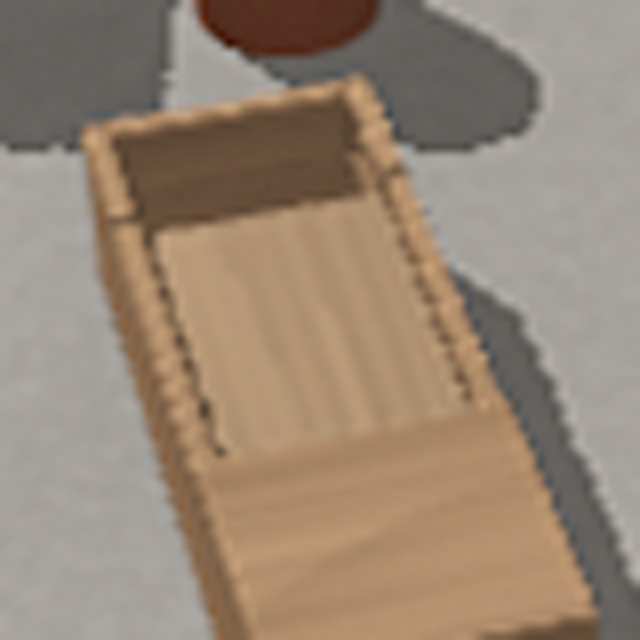

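View pics/g12t.png

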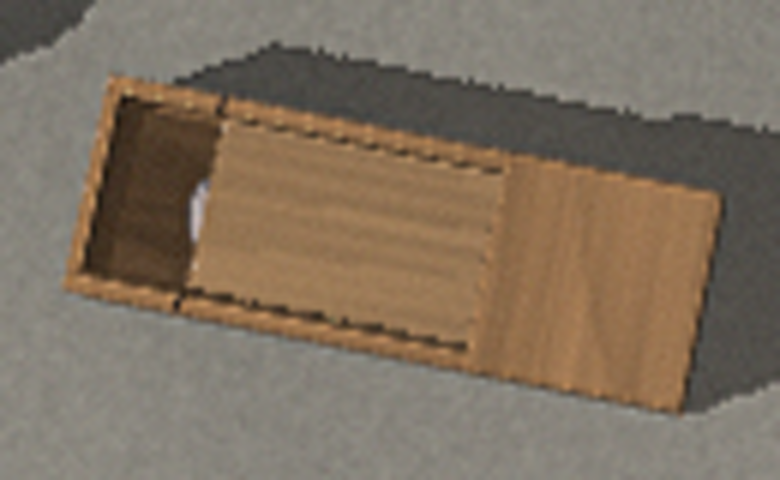

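Side view: the lid edge, crop (155,232)–(365,195), is at 98.2 against the mark at 98.3. Top view: the edge is about 100 against the mark at 101, and the garlic shows under and beyond the edge at crop (198,210). Both are within about 1 mm, so I'm handing in.

```bash
python3 - <<'E'
from h import *
a=load('top0')['image'].astype(int);b=load('top12')['image'].astype(int)
for n,(u,v) in dict(jar=(300,152),cellar=(357,169),onion=(313,279),bowl=(434,236),pestle=(220,283),mug=(140,188),sp=(390,175)).items():
    print(n,abs(a[v-15:v+15,u-15:u+15]-b[v-15:v+15,u-15:u+15]).mean().round(1))
print(r.hand_in())
E
```

```text
jar 32.2
cellar 38.0
onion 41.4
bowl 15.3
pestle 6.4
mug 5.3
sp 29.3
the job is handed in; nothing more can be done
None
```

View pics/top12.png

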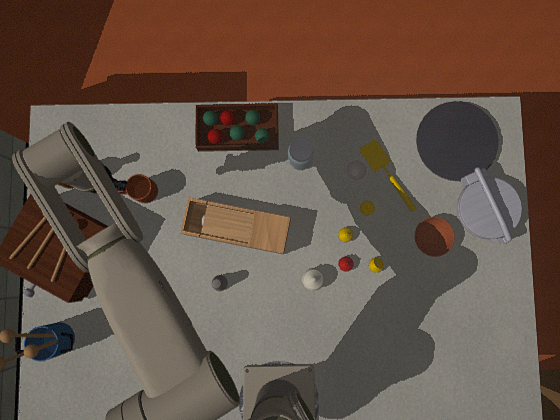

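View pics/side12.png

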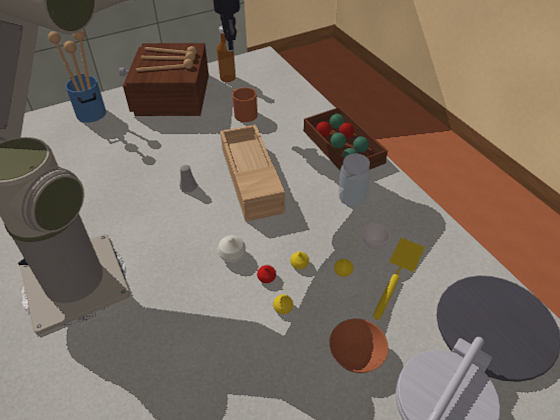

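I put the white garlic head in the keeper and dragged the lid to the scribed line, then lifted the arm clear and handed in at about 25 s. `hand_in` reported no verdict.

- **Lid position:** in the side view the edge read 98.2 mm against the scribed mark at 98.3 mm. In the top view it read about 100 mm against 101 mm, using the strips away from the garlic, which spoiled the ones over it. Both are well within the 3 mm allowed.
- **Pressing force:** the highest reading was about 15.5 N down (17 N with side load) while feeling for the lid, and it was 8 to 11 N while dragging. Forces were only read at the end of each move.
- **Garlic:** it stood upright in the keeper once released. In the last top view it shows inside the box, just past the lid's edge.
- **Bystanders:** all of them appear in their original places in the last pictures. A quick pixel comparison gave large differences for several, including the jar, cellar and onion. I put those down to the arm's moved shadow, because their outlines match the first pictures by eye.
- **Unplanned contact:** when the fingers opened inside the box, the wrist read a 15 N contact, probably against the end wall. The lid was nudged back about 6 mm, with a contact force I could not measure separately. I re-measured and allowed for it before dragging.

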